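Load a rotor bell into the spring magazine

ROBOT

A 7-joint arm with a two-finger parallel gripper is mounted at the origin on a cart in front of the work surface, level with it; the furniture and walls round the work are solid. World frame = base frame: x ahead of the robot, y to its left, z up, the work surface at z = 0. Lengths are in m, angles in degrees, forces in N, time in s.
With the tool pointing down it reaches from about 0.425 to 0.875 m from the base axis. Payload 4.7 kg.
Tool frame: the origin (TCP) lies between the finger pads; the fingertips stand env.tip_reach ahead of it and the grasp point (between the pads) lies 2 mm behind it (env.tip_reach is the distance from the TCP to the fingertips, in m); z points along the fingers, y is the line along which they close (so a half turn about z gives the same grasp; the last joint's range is limited). The gripper opens to 87 mm and grips with 3 to 60 N. Pads are 19 mm wide; open, the fingers measure 117 mm over their backs; the gripper's body (75 mm by 190 mm) begins 51 mm behind the grasp point.
Start: joints at [-70.583, 18.392, -4.016, 83.108, 1.295, 78.541, -3.26], TCP at [0.207, 0.616, 0.24] pointing down, gripper open.
Joint ranges: [-163.93, 163.93], [-17.29, 119.83], [-79.2, 71.16], [3.27, 140.29], [-89.18, 269.18], [5.43, 117.66], [-154.24, 154.24]. Speed limits (degrees/s): [147.25, 147.25, 180, 180, 180, 180, 180].

INTERFACE

Orientations are given as [roll, pitch, yaw] about the fixed x, y, z axes, in that order (R = Rz(yaw) Ry(pitch) Rx(roll)).
In Python, from cell import env gives the robot as it stands.
- The arm moves only by the tool move_tool, called by a JSON object that holds its "name" and its "arguments", one argument or row to a line. Schema: {"type":"object","properties":{"ticks":{"type":"array","items":{"type":"array","prefixItems":[{"type":"array","items":{"type":"number"},"minItems":3,"maxItems":3},{"type":"number"},{"type":"number"}],"minItems":3,"maxItems":3},"minItems":1,"maxItems":8},"grip_n":{"type":"number"},"only":{"type":"string"},"quiet":{"type":"boolean"},"lines":{"type":"string"}},"required":["ticks"],"additionalProperties":false}. ticks is a list of rows, 1 to 8 of them, each written [[dx, dy, dz], turn, opening]: dx, dy, dz in cm, then a turn about the tool's z in degrees, then the finger opening in m; each row is the pose to reach, as a shift and turn from the pose commanded when the call began, along the tool's axes at that moment; what a row does not reach only later rows make up. A row lasts 1/12 s, in which the tool goes at most 0.0417 m and 7.16 degrees, less where a joint would pass 70% of its speed; a pose out of reach is approached as far as the arm can. The fingers move at their own pace and stop on an object; grip_n is the grip in N (left out, the last holds). Time passes only in rows, so rows that do not move let the fingers close. The tool returns the time, the measured TCP pose, the force, the opening and the grip force at its end. only (a regular expression) keeps the lines of the reply that match it, lines (a string "A,B") keeps lines A to B, and quiet returns only ok. Input that does not fit is refused with a message, and nothing moves.
- env.get_obs(): the state, without advancing time (a new reading comes with each control period).
- env.read_camera(name): name is "scene" or "side" or "wrist"; returns a dict with "color" (480x640x3 uint8, blue, green, red), "fx", "fy", "cx", "cy" (pixels), "world_from_camera" (4x4, takes a point from camera to world coordinates). Camera axes: x right, y down, z forward; pixel columns grow to the right and rows downward; lengths in m; the calibration is good to about 2 mm. A picture is of the moment at which its call begins. There is no depth.
- env.sign_off(): hands the job in; it is judged then, once.
The state is a dict: "time_s": time; "qpos": joint angles; "joint_velocities": joint speeds; "effort": joint torques, N m; "tool_pos": TCP position; "tool_rot": TCP orientation; "force": force on the tool from outside, world axes, zero at the start; "wrist_torque": the same for the moment, N m; "grip_width": finger opening in m; "grasp_force": force on a finger pad.
Only numpy, scipy, OpenCV 4.12 (cv2) and the standard library are available. Lean on these libraries where they do the work, as an engineer would, in place of code of your own. Each camera call takes 0.05 s, during which the arm holds its last target. There are 200 camera calls.

TASK

Put the loose black rotor bell from the bench, closed side up as it lies, into the mouth of the spring-loaded stack magazine, on top of the bell already in it, and press it straight down against the spring follower until both catches snap over it. Leave it held down level under the catches, with both bells in the magazine and nothing touching them.

Things in the scene. Friction and masses are not known exactly. Their poses are not given: they have to be found in the camera images.
- rotor_bell: The loose bell to load: matt black round cup, 58 mm outside diameter, 31 mm high, 0.08 to 0.17 kg, mouth down on the bench among a wound stator, a blue-lidded tin and a square end cap (all over 105 mm off, 43 mm high at most; the four swap places). Origin: centre of the flat closed face on top, 31 mm above the bench; its z axis points DOWN. Grip across the diameter, any direction.
- loaded_bell: An identical bell already in the magazine, mouth down on the follower; origin at the centre of its closed face, 87 mm above the bench at the start; z axis down.
- magazine: Stack magazine fixed to the bench, 130 mm high: steel base 120 x 120 x 10 mm, four upright 8 mm rods at (+-25, +-25) mm round a 62 mm bore, flat cheeks 50 mm out on the +y and -y sides carrying the catches, 112 mm high. Origin: centre of the base's underside; z up the bore's axis. The +x and -x sides are open, 41 mm between rods, for gripper fingers closing along x.
- mouth (a point): Centre of the magazine's mouth, on the axis, 130 mm above the bench, axes as the magazine. The rods flare from (+-25, +-25) mm at 108 mm up to (+-33, +-33) mm here, as a lead-in. A bell let go here rests level on the sloping catches or the loaded bell, closed face 117 to 126 mm up, and can then be pressed down on the centre of its face with shut fingertips.
- catch_line (a point): On the axis, level with the catch tips, 90 mm above the bench. Two sprung steel fingers, 22 mm wide, pivot at y = +-36 mm 112 mm up, leaning in to tips at y = +-22 mm. A bell pushed down folds them out; once its closed face is 84 mm above the bench or lower they snap over it; let go, it rises to about 90 mm and is held. Pressing takes 1 to 7 N; the hard stop is at 80 mm.
- follower (a joint): Travel of the spring follower disc under the bells, m: 0 at the start (up, one bell), growing as it is pushed down; about 0.028 with two bells held under the catches, 0.038 at its lower stop. Spring force about 4 N at 0, 8 N at 0.028, 9 N at 0.038.

How it is judged (in metres and radians):
At the end, for the whole second after the job is handed in: Loose bell: closed face up, 80 to 95 mm above the bench under the catches, within 10 mm of the magazine's axis, level within 10 degrees, at rest. Other bell below it: closed face under 66 mm, within 10 mm of the axis. Follower down over 20 mm (z of rotor_bell in the frame of magazine between 0.08 and 0.095 m and horizontal distance between each of rotor_bell, loaded_bell and magazine below 0.01 m and angle between the z axis of rotor_bell and the z axis of magazine, either way round below 0.17 rad and angle between rotor_bell's own z axis and vertical above 2.9 rad and z of loaded_bell in the frame of magazine below 0.066 m and value of joint follower above 0.02 m and linear speed of rotor_bell below 0.02 m/s); the robot touches nothing.
It also fails if it takes over 42 s, if anything falls off the work surface, if the arm or the gripper's body presses on something with over 40 N, if the wrist force passes 120 N, or if a joint passes its speed limit or range.

## Working session

There is one attempt and no reset: what is moved stays moved. The work goes in short steps, Python scripts to look and compute and a tool call to move; the robot and the scene stay as the last step left them, time stands still between calls to the robot, and variables do not carry over. Pictures are saved under pics/ and viewed, at most 10 in all, crops included, and the job is handed in when it is done.

```bash
ls; mkdir -p pics
```

Create h.py:
```python
import numpy as np,cv2
from cell import env
def ray(c,u,v):
    T=np.array(c["world_from_camera"]);d=T[:3,:3]@np.array([(u-c["cx"])/c["fx"],(v-c["cy"])/c["fy"],1]);return T[:3,3],d/np.linalg.norm(d)
def plane(c,u,v,z):
    o,d=ray(c,u,v);return o+d*(z-o[2])/d[2]
def tri(rs):
    A=0;b=0
    for o,d in rs:
        P=np.eye(3)-np.outer(d,d);A=A+P;b=b+P@o
    return np.linalg.solve(A,b)
```

Run:
```python
from h import *
o=env.get_obs();print(o["tool_pos"],o["tool_rot"],o["grip_width"],env.tip_reach)
for n in("scene","side"):
    c=env.read_camera(n);cv2.imwrite(f"pics/{n}0.png",c["color"]);print(n,c["fx"],np.round(c["world_from_camera"],3).tolist())
```

```text
cell.py
pics
[0.20729438 0.61549688 0.23844422] [-1.79887585e+02  6.04498995e-03  1.61395712e+02] 0.08735862256973079 0.017
scene 552.0272948181739 [[0.503, -0.499, 0.706, -0.131], [-0.864, -0.268, 0.426, -0.444], [-0.023, -0.824, -0.566, 0.655], [0.0, 0.0, 0.0, 1.0]]
side 461.8764400852202 [[0.996, -0.034, 0.08, 0.445], [-0.086, -0.512, 0.855, -0.751], [0.012, -0.858, -0.513, 0.534], [0.0, 0.0, 0.0, 1.0]]
```

View pics/scene0.png

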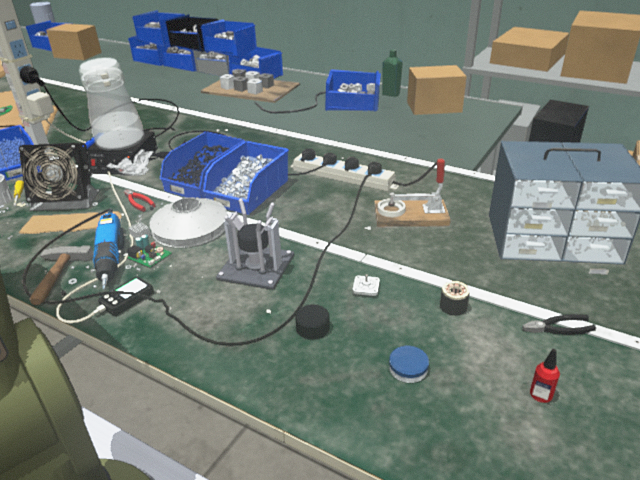

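View pics/side0.png

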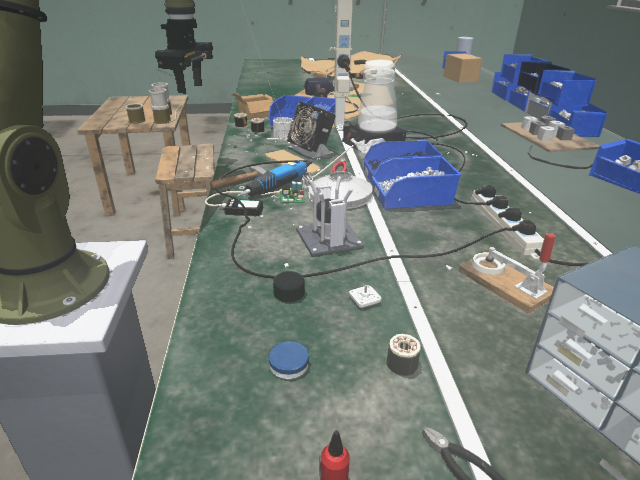

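Scene: the loose bell is at about (312,322) and the magazine at (255,250), with the loaded bell inside. Side: bell at (289,287), magazine at (330,220). Next I'll segment the bell and upscale crops of the magazine.

Run:
```python
from h import *
rs=[];L={"scene":(312,322),"side":(289,287)};crops=[]
for n,(u,v) in L.items():
    c=env.read_camera(n);g=c["color"].max(2)
    m=(g<50).astype(np.uint8);m[:, :u-24]=0;m[:,u+24:]=0;m[:v-24]=0;m[v+24:]=0
    m=cv2.morphologyEx(m,cv2.MORPH_OPEN,np.ones((5,5)))
    k,l,s,ce=cv2.connectedComponentsWithStats(m);i=1+np.argmax(s[1:,4]);print(n,s[i],ce[i],k)
    x,y,w,h,_=s[i]
    a,b=x+(w-1)/2,y+(h-1)/2; rs.append(ray(c,a,b))
    # top row of face far edge & bottom row near edge
    print(plane(c,a,b,.0155),plane(c,x,b,.0155),plane(c,x+w,b,.0155))
    mu,mv=((255,245) if n=="scene" else (330,215))
    crops.append(cv2.resize(c["color"][mv-50:mv+50,mu-50:mu+50],(400,400),interpolation=cv2.INTER_CUBIC))
print("tri",tri(rs))
cv2.imwrite("pics/mag.png",np.hstack(crops))
```

```text
Traceback (most recent call last):
ValueError: attempt to get argmax of an empty sequence
```

Run:
```python
from h import *
rs=[];L={"scene":(312,322),"side":(289,287)};crops=[]
for n,(u,v) in L.items():
    c=env.read_camera(n);C=c["color"].astype(int);print(C[v,u],C[v-8,u],C[v,u-22],C[v+24,u])
    g=C.max(2);w=g[v-24:v+24,u-24:u+24].astype(np.uint8)
    t,mm=cv2.threshold(w,0,1,cv2.THRESH_BINARY_INV+cv2.THRESH_OTSU);print(t)
    mm=cv2.morphologyEx(mm,cv2.MORPH_OPEN,np.ones((9,9)))
    k,l,s,ce=cv2.connectedComponentsWithStats(mm);i=1+np.argmax(s[1:,4])
    x,y,w,h,_=s[i];x+=u-24;y+=v-24
    a,b=x+(w-1)/2,y+(h-1)/2; rs.append(ray(c,a,b));print(n,x,y,w,h)
    print(plane(c,a,b,.0155),np.linalg.norm(plane(c,x-.5,b,.0155)-plane(c,x+w-.5,b,.0155)))
    mu,mv=((255,245) if n=="scene" else (330,215))
    crops.append(cv2.resize(c["color"][mv-50:mv+50,mu-50:mu+50],(400,400),interpolation=cv2.INTER_CUBIC))
print("tri",tri(rs))
cv2.imwrite("pics/mag.png",np.hstack(crops))
```

```text
[65 69 64] [73 73 69] [110 122 111] [112 126 108]
89.0
scene 295 305 36 35
[ 0.4581806  -0.05732572  0.0155    ] 0.061562270525301895
[69 69 66] [72 72 70] [101 116  95] [107 122 100]
94.0
side 273 272 32 32
[ 0.45793632 -0.06198057  0.0155    ] 0.05925014867288714
tri [ 0.45857569 -0.05739442  0.01351495]
```

View pics/mag.png

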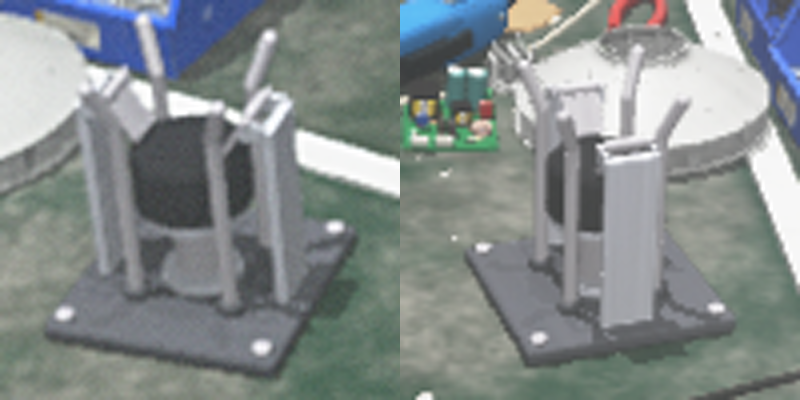

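Crops: the base screws show in scene at (221,273), (270.5,282), (289,252), and in side at (301,227), (314.5,249.5), (359,242). The cheeks stand left and right of the open sides.

Run:
```python
from h import *
for n,P in (("scene",[(221,273.25),(270.5,281.75),(288.75,252)]),("side",[(300.75,226.75),(314.5,249.5),(359.25,242)])):
    c=env.read_camera(n);Q=np.array([plane(c,*p,.011)for p in P]);print(n,Q.round(4).tolist())
    for i in range(3):
        d=Q[(i+1)%3]-Q[i];print(np.linalg.norm(d),np.degrees(np.arctan2(d[1],d[0])))
o=env.get_obs();c=env.read_camera("wrist");print(np.round(c["world_from_camera"],3),c["fx"],o["tool_pos"])
from scipy.spatial.transform import Rotation as R
print(R.from_euler("xyz",o["tool_rot"],degrees=True).as_matrix().round(3))
```

```text
scene [[0.4957, 0.1736, 0.011], [0.5198, 0.0736, 0.011], [0.6183, 0.0972, 0.011]]
0.10288591092918037 -76.45209979498145
0.10124910138999241 13.485110037688928
0.14442895591793484 148.0576051268617
side [[0.4939, 0.1726, 0.011], [0.5174, 0.0731, 0.011], [0.6173, 0.097, 0.011]]
0.10230038318449962 -76.7032870719648
0.10268672387124007 13.466669963741227
0.14473289268790518 148.48999788318696
[[ 0.319  0.905  0.28   0.13 ]
 [ 0.948 -0.305 -0.095  0.641]
 [-0.     0.295 -0.955  0.385]
 [ 0.     0.     0.     1.   ]] 353.787184907016 [0.20740596 0.61590707 0.23930239]
[[-0.948  0.319 -0.   ]
 [ 0.319  0.948 -0.   ]
 [-0.    -0.    -1.   ]]
```
Magazine centre: scene (.557,.1354), side (.5556,.1348). Edge yaw 13.5 (mod 90). Cheeks on ±y: In the side view, cheeks at front (near camera, -y) and back. In scene, cheeks left and right... So scene camera looking (+.7,+.43); cheeks at left & right: left = (-y...) hmm scene right direction = (.503,-.864). So magazine y axis ≈ along world y (direction 103.5 deg: (-.23,.97)). Magazine x ≈ 13.5deg. Fingers close along magazine x: tool y along ±13.5deg direction. Currently tool y = (.319,.948): 71.4°. tool y direction needs to be 13.5° -> rotate by -57.9 world (or +122). Tool z down so turn about tool z +57.9. Joint 7 currently -3.26; range OK either way. But when arm's base rotates it... Joint 1 = -70?? TCP is at +71° azimuth... whatever. J1 -70 and tcp at y>0? Sign maybe negative. Moving to azimuth ~-7 with yaw world change -58 vs base rotation -78: joint 7 changes modest 20. Good.

The manual's scale: shifts go in cm. Converting my numbers, -0.25 m is -25, -0.212 m is -21.2.

{"name": "move_tool", "arguments": {
  "ticks": [
    [[-3.1, -2.6, 0], 4, 0.087],
    [[-6.2, -5.3, 0], 10, 0.087],
    [[-9.4, -7.9, 0], 17, 0.087],
    [[-12.5, -10.6, 0], 24, 0.087],
    [[-15.6, -13.2, 0], 31, 0.087],
    [[-18.7, -15.9, 0], 38, 0.087],
    [[-21.8, -18.5, 0], 45, 0.087],
    [[-25, -21.2, 0], 52, 0.087]
  ]
}}

```text
time_s: 1.07
tool_pos: [0.3772, 0.3339, 0.2399]
tool_rot: [180.0, -0.0, 109.1]
force: [1.8, 0.2, 0.1]
grip_width: 0.0867
grasp_force: 0.0
```

Run:
```python
from h import *
from scipy.spatial.transform import Rotation as R
o=env.get_obs();M=R.from_euler("xyz",o["tool_rot"],degrees=True).as_matrix()
print(o["tool_pos"],o["tool_rot"],o["qpos"],M.T@(np.array([.5,.13,.24])-o["tool_pos"]),M.T@(np.array([.458,-.059,.24])-o["tool_pos"]))
```

```text
[0.37719656 0.33386252 0.23990412] [ 1.79958505e+02 -4.54077282e-02  1.09072914e+02] [-5.51851325e+01  2.93169042e-01  1.07359085e+01  1.03893891e+02
 -8.03225276e-02  7.57611326e+01 -2.53567725e+01] [-0.23279965  0.04944576 -0.00024457] [-0.39769977 -0.05200821 -0.00044873]
```

In the tool's units: -0.233 m is -23.3, -0.195 m is -19.5.

{"name": "move_tool", "arguments": {
  "ticks": [
    [[-3.9, 0.8, 0], 3, 0.087],
    [[-7.8, 1.6, 0], 5.6, 0.087],
    [[-11.7, 2.5, 0], 5.6, 0.087],
    [[-15.6, 3.3, 0], 5.6, 0.087],
    [[-19.5, 4.1, 0], 5.6, 0.087],
    [[-23.3, 4.9, 0], 5.6, 0.087],
    [[-23.3, 4.9, 0], 5.6, 0.087]
  ]
}}

```text
time_s: 1.65
tool_pos: [0.5039, 0.1228, 0.2403]
tool_rot: [179.9, 0.2, 103.1]
force: [-0.2, -1.1, 0.1]
grip_width: 0.0874
grasp_force: 0.0
```

Run:
```python
from h import *
c=env.read_camera("wrist");o=env.get_obs();print(o["tool_pos"],o["tool_rot"],o["qpos"][0])
cv2.imwrite("pics/w1.png",c["color"]);np.save("w1.npy",c)
```

```text
[0.50214638 0.12703468 0.23998896] [1.79932132e+02 7.95313550e-02 1.03278869e+02] -41.372044878505214
```

View pics/w1.png

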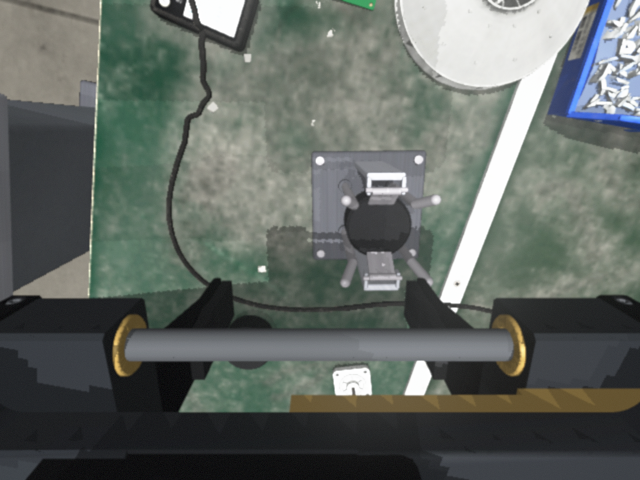

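Wrist: magazine base screws at (320,161), (418,160), (320,253); rod tips at (347,201), (436,200), (346,283), (425,278); the loaded bell shows at (377,222). The magazine's sides line up with the image.

Run:
```python
from h import *
c=np.load("w1.npy",allow_pickle=True).item()
S=np.array([plane(c,*p,.0115) for p in[(320,161),(418,160),(320,253)]]);print(S.round(4),"centre",(S[1]+S[2])/2)
d=S[1]-S[0];print(np.linalg.norm(d),np.degrees(np.arctan2(d[1],d[0])))
T=np.array([plane(c,*p,.13) for p in[(347,201),(436,200),(346,283),(425,278)]]);print(T.round(4),T.mean(0))
for i in(1,2):print(np.linalg.norm(T[i]-T[0]))
# triangulate screws vs scene
s=env.read_camera("scene")
for a,b in(((320,161),(221,273.25)),((320,253),(270.5,281.75))):print(tri([ray(c,*a),ray(s,*b)]))
g=c["color"].max(2);w=g[185:265,335:420]
m=(w<50).astype(np.uint8);m=cv2.morphologyEx(m,cv2.MORPH_OPEN,np.ones((5,5)))
k,l,st,ce=cv2.connectedComponentsWithStats(m);i=1+np.argmax(st[1:,4]);x,y,ww,h,_=st[i];x+=335;y+=185
print(x,y,ww,h);b=y+h/2
print("bell x ctr",plane(c,x+ww/2,222,.087))
```

```text
[[0.4942 0.1703 0.0115]
 [0.5929 0.1942 0.0115]
 [0.5172 0.0717 0.0115]] centre [0.55507267 0.13294506 0.0115    ]
0.10155534919745864 13.629955629561353
[[0.5169 0.1568 0.13  ]
 [0.5803 0.1722 0.13  ]
 [0.5325 0.0932 0.13  ]
 [0.5919 0.1113 0.13  ]] [0.55540049 0.13336591 0.13      ]
0.06516837988700472
0.065536913412729
[0.49373361 0.17084169 0.01351562]
[0.51734058 0.07201732 0.0131036 ]
353 240 17 8
bell x ctr [0.53934511 0.13407738 0.087     ]
```

{"name": "move_tool", "arguments": {
  "ticks": [
    [[-3.6, -1.2, 0], 0, 0.087],
    [[-7.2, -2.5, 0], 0, 0.087],
    [[-10.8, -3.7, 0], 0, 0.087],
    [[-14.4, -4.9, 0], 0, 0.087],
    [[-18, -6.2, 0], 0, 0.087],
    [[-21.6, -7.4, 0], 0, 0.087],
    [[-25, -8.6, 0], 0, 0.087],
    [[-25, -8.6, 0], 0, 0.087]
  ]
}}

```text
time_s: 2.42
tool_pos: [0.4749, -0.138, 0.2402]
tool_rot: [180.0, 0.2, 103.3]
force: [-0.7, -1.1, 0.3]
grip_width: 0.0868
grasp_force: 0.0
```

Run:
```python
from h import *
c=env.read_camera("wrist");o=env.get_obs();print(o["tool_pos"],o["tool_rot"],o["qpos"][0])
cv2.imwrite("pics/w2.png",c["color"]);np.save("w2.npy",c)
```

```text
[ 0.47567701 -0.13388537  0.23996023] [1.79950799e+02 1.19320024e-02 1.03494721e+02] -27.597812859249785
```

View pics/w2.png

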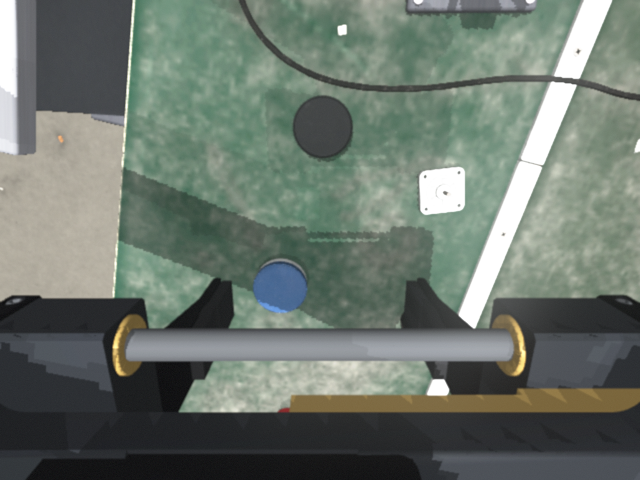

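The bell is clear at about (323,126), radius about 29 px, seen almost straight from above.

Run:
```python
from h import *
from scipy.spatial.transform import Rotation as R
c=np.load("w2.npy",allow_pickle=True).item();w=c["color"].max(2)[85:170,280:366]
t,m=cv2.threshold(w,0,1,cv2.THRESH_BINARY_INV+cv2.THRESH_OTSU);m=cv2.morphologyEx(m,cv2.MORPH_OPEN,np.ones((9,9)))
ct=max(cv2.findContours(m,0,2)[0],key=cv2.contourArea);e=cv2.fitEllipse(ct);u,v=e[0][0]+280,e[0][1]+85;print(t,e,u,v,w[40,40])
for z in(.0155,.031):print(plane(c,u,v,z),np.linalg.norm(plane(c,u-e[1][0]/2,v,z)-plane(c,u+e[1][0]/2,v,z)))
s=env.read_camera("scene");sd=env.read_camera("side")
p=tri([ray(c,u,v),ray(s,312.5,322),ray(sd,288.5,287.5)]);print("tri (mid height)",p)
o=env.get_obs();M=R.from_euler("xyz",o["tool_rot"],degrees=True).as_matrix()
P=plane(c,u,v,.029);print(o["tool_pos"],"to bell",M.T@(np.array([P[0],P[1],.0215])-o["tool_pos"]))
```

```text
99.0 ((42.950679779052734, 42.55743408203125), (60.14349365234375, 65.01422882080078), 162.7394256591797) 322.95067977905273 127.55743408203125 71
[ 0.45969266 -0.05745519  0.0155    ] 0.060012562801846484
[ 0.45951835 -0.05752123  0.031     ] 0.05749852132411808
tri (mid height) [ 0.45906399 -0.0572749   0.01326961]
[ 0.47653844 -0.12956681  0.2395809 ] to bell [0.07377785 0.0006642  0.21816595]
```

{"name": "move_tool", "arguments": {
  "ticks": [
    [[3.7, 0.1, 1], 0, 0.087],
    [[7.5, 0.1, 4], 0, 0.087],
    [[7.5, 0.1, 8], 0, 0.087],
    [[7.5, 0.1, 12], 0, 0.087],
    [[7.5, 0.1, 16], 0, 0.087],
    [[7.5, 0.1, 19], 0, 0.087],
    [[7.5, 0.1, 20.5], 0, 0.087],
    [[7.5, 0.1, 20.5], 0, 0.087]
  ]
}}

```text
time_s: 3.23
tool_pos: [0.456, -0.0555, 0.0309]
tool_rot: [-179.5, -0.1, 104.0]
force: [-0.1, -0.1, 0.5]
grip_width: 0.0874
grasp_force: 0.0
```

{"name": "move_tool", "arguments": {
  "ticks": [
    [[0, 0, 0], 0, 0.087],
    [[0, 0, 0], 0, 0.087]
  ]
}}

```text
time_s: 3.4
tool_pos: [0.4606, -0.0569, 0.0357]
tool_rot: [179.9, -0.0, 103.9]
force: [-0.8, 0.5, 0.7]
grip_width: 0.0868
grasp_force: 0.0
```

Run:
```python
from h import *
o=env.get_obs();print(o["tool_pos"],o["tool_rot"],o["force"])
```

```text
[ 0.4606075  -0.05692487  0.0356721 ] [ 1.79887331e+02 -3.23642016e-03  1.03921191e+02] [-0.81984972  0.48849446  0.68997247]
```

{"name": "move_tool", "arguments": {
  "ticks": [
    [[0, 0, 0.7], 0, 0.087],
    [[0, 0, 1.4], 0, 0.087],
    [[0, 0, 1.4], 0, 0.087],
    [[0, 0, 1.4], 0, 0.065],
    [[0, 0, 1.4], 0, 0.05],
    [[0, 0, 1.4], 0, 0.05],
    [[0, 0, 1.4], 0, 0.05],
    [[0, 0, 1.4], 0, 0.05]
  ],
  "grip_n": 25
}}

```text
time_s: 4.07
tool_pos: [0.4596, -0.0582, 0.0207]
tool_rot: [180.0, -0.0, 103.8]
force: [0.3, 0.4, -0.0]
grip_width: 0.0615
grasp_force: 0.0
```

{"name": "move_tool", "arguments": {
  "ticks": [
    [[0, 0, 0], 0, 0.05],
    [[0, 0, 0], 0, 0.05],
    [[0, 0, 0], 0, 0.05],
    [[0, 0, 0], 0, 0.05]
  ]
}}

```text
time_s: 4.4
tool_pos: [0.4596, -0.0582, 0.0207]
tool_rot: [180.0, 0.0, 103.8]
force: [-0.1, -0.0, 1.3]
grip_width: 0.0575
grasp_force: 25.0
```

At lift then horizontally in one call: 4 lift rows+ 4.

In the tool's units: -0.155 m is -15.5, -0.13 m is -13.

{"name": "move_tool", "arguments": {
  "ticks": [
    [[0, 0, -2], 0, 0.05],
    [[0, 0, -5], 0, 0.05],
    [[0, 0, -9], 0, 0.05],
    [[0, 0, -13], 0, 0.05],
    [[2, 1.7, -15.5], 0, 0.05],
    [[4.5, 3.8, -15.5], 0, 0.05],
    [[7.2, 6.1, -15.5], 0, 0.05],
    [[9.9, 8.4, -15.5], 0, 0.05]
  ]
}}

```text
time_s: 5.07
tool_pos: [0.5179, 0.0593, 0.1762]
tool_rot: [179.9, -0.1, 103.7]
force: [0.3, -0.4, -1.5]
grip_width: 0.0573
grasp_force: 25.0
```

{"name": "move_tool", "arguments": {
  "ticks": [
    [[2.5, 2.1, 0], 0, 0.05],
    [[4.8, 4.1, 0], 0, 0.05],
    [[6.5, 5.5, 0], 0, 0.05],
    [[6.5, 5.5, 0], 0, 0.05],
    [[6.5, 5.5, 0], 0, 0.05]
  ]
}}

```text
time_s: 5.48
tool_pos: [0.5549, 0.1353, 0.1746]
tool_rot: [-179.9, 0.1, 103.9]
force: [-0.6, -0.4, -0.8]
grip_width: 0.0576
grasp_force: 25.0
```

Run:
```python
from h import *
c=env.read_camera("scene");d=env.read_camera("side")
A=cv2.resize(c["color"][180:290,200:310],(400,400),interpolation=cv2.INTER_CUBIC);B=cv2.resize(d["color"][150:260,275:385],(400,400),interpolation=cv2.INTER_CUBIC)
cv2.imwrite("pics/over.png",np.hstack([A,B]));o=env.get_obs();print(o["tool_pos"],o["tool_rot"],o["force"],o["grip_width"])
```

```text
[0.55480307 0.13276129 0.17506267] [-1.79922867e+02  5.20818566e-02  1.03722517e+02] [-0.11058825 -1.17338577 -0.77101425] 0.057526431800247274
```

View pics/over.png

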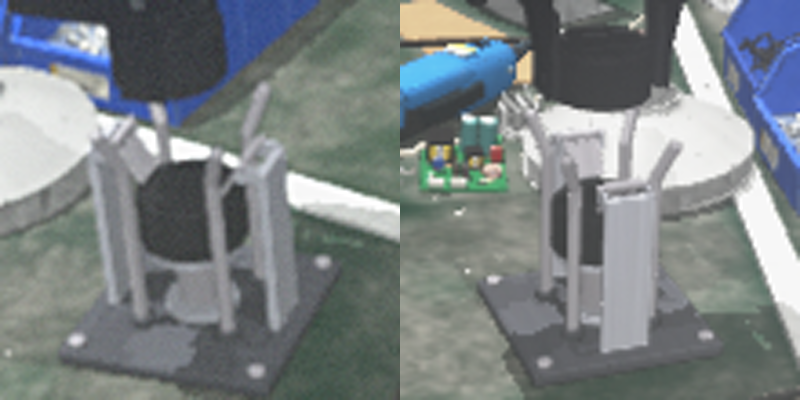

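Both views show the bell held level above the mouth, centred on the axis. Lowering it now.

In the tool's units: 0.058 m is 5.8, 0.055 m is 5.5.

{"name": "move_tool", "arguments": {
  "ticks": [
    [[0, 0, 2], 0, 0.05],
    [[0, 0, 4], 0, 0.05],
    [[0, 0, 5.5], 0, 0.05],
    [[0, 0, 5.8], 0, 0.05],
    [[0, 0, 5.8], 0, 0.05],
    [[0, 0, 5.8], 0, 0.05]
  ]
}}

```text
time_s: 6.08
tool_pos: [0.5549, 0.133, 0.118]
tool_rot: [-180.0, 0.0, 103.7]
force: [-1.3, -1.4, -1.8]
grip_width: 0.0573
grasp_force: 25.0
```

{"name": "move_tool", "arguments": {
  "ticks": [
    [[0, 0, 0.3], 0, 0.05],
    [[0, 0, 0.3], 0, 0.05]
  ]
}}

```text
time_s: 6.25
tool_pos: [0.5564, 0.1339, 0.1156]
tool_rot: [179.8, 0.0, 103.8]
force: [0.7, -0.5, -1.4]
grip_width: 0.0575
grasp_force: 25.0
```

{"name": "move_tool", "arguments": {
  "ticks": [
    [[0, 0, 0.3], 0, 0.05],
    [[0, 0, 0.3], 0, 0.05]
  ]
}}

```text
time_s: 6.42
tool_pos: [0.5564, 0.1343, 0.1121]
tool_rot: [179.8, -0.0, 103.8]
force: [2.3, -1.2, -0.7]
grip_width: 0.0574
grasp_force: 25.0
```

In the tool's units: 0.003 m is 0.3.

{"name": "move_tool", "arguments": {
  "ticks": [
    [[0, 0, 0.3], 0, 0.05],
    [[0, 0, 0.3], 0, 0.05]
  ]
}}

```text
time_s: 6.58
tool_pos: [0.5556, 0.1345, 0.1085]
tool_rot: [180.0, -0.0, 103.8]
force: [1.5, -0.1, 0.5]
grip_width: 0.0576
grasp_force: 25.0
```

{"name": "move_tool", "arguments": {
  "ticks": [
    [[0, 0, 0.3], 0, 0.05],
    [[0, 0, 0.3], 0, 0.05]
  ]
}}

```text
time_s: 6.75
tool_pos: [0.5555, 0.1345, 0.1054]
tool_rot: [180.0, -0.0, 103.8]
force: [2.4, -0.5, 0.1]
grip_width: 0.0573
grasp_force: 25.0
```

{"name": "move_tool", "arguments": {
  "ticks": [
    [[0, 0, 0], 0, 0.065],
    [[0, 0, 0], 0, 0.087],
    [[0, 0, 0], 0, 0.087],
    [[0, 0, 0], 0, 0.087],
    [[0, 0, 0], 0, 0.087],
    [[0, 0, 0], 0, 0.087],
    [[0, 0, 0], 0, 0.087],
    [[0, 0, 0], 0, 0.087]
  ]
}}

```text
time_s: 7.42
tool_pos: [0.5552, 0.1342, 0.1056]
tool_rot: [-180.0, -0.0, 103.8]
force: [0.4, -1.1, 0.7]
grip_width: 0.0865
grasp_force: 0.0
```

{"name": "move_tool", "arguments": {
  "ticks": [
    [[0, 0, -2], 0, 0.087],
    [[0, 0, -6], 0, 0.087],
    [[-4, 0, -8], 0, 0.087],
    [[-8, 0, -10], 0, 0.087],
    [[-8, 0, -10], 0, 0.04],
    [[-8, 0, -10], 0, 0.0],
    [[-8, 0, -10], 0, 0.0],
    [[-8, 0, -10], 0, 0.0]
  ]
}}

```text
time_s: 8.08
tool_pos: [0.5736, 0.0581, 0.2046]
tool_rot: [-179.9, -0.1, 103.9]
force: [0.7, 0.0, 0.6]
grip_width: 0.068
grasp_force: 0.0
```

Run:
```python
from h import *
c=env.read_camera("scene");d=env.read_camera("side");w=env.read_camera("wrist");np.save("w3.npy",w)
A=cv2.resize(c["color"][180:290,200:310],(400,400),interpolation=cv2.INTER_CUBIC);B=cv2.resize(d["color"][150:260,275:385],(400,400),interpolation=cv2.INTER_CUBIC)
W=w["color"][:300,150:550]
cv2.imwrite("pics/rest.png",cv2.resize(np.vstack([np.hstack([A,B]),np.hstack([cv2.resize(W,(400,300)),np.zeros((300,400,3),np.uint8)])]),(686,600)));o=env.get_obs();print(o["tool_pos"],o["tool_rot"])
```

```text
[0.57362997 0.05809403 0.20456138] [-1.79901374e+02 -2.14645930e-02  1.03935305e+02]
```

View pics/rest.png

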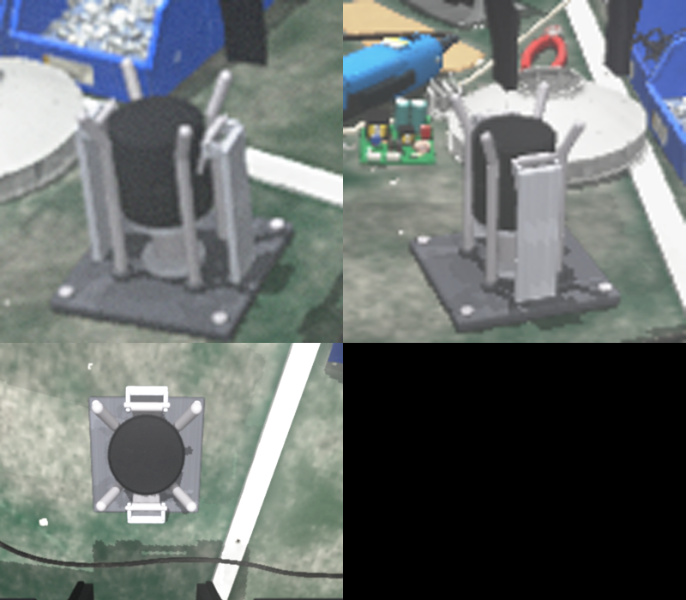

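The bell sits level and centred on the loaded bell; in the wrist view it is ringed evenly by the rods. Next: measure its centre and the magazine axis from this near-vertical view.

Run:
```python
from h import *
from scipy.spatial.transform import Rotation as R
c=np.load("w3.npy",allow_pickle=True).item();k=686/800
f=lambda x,y:(x/k+150,(y*700/600-400))
u0,v0=map(int,f(146,455));print(u0,v0)
g=c["color"].max(2)[v0-70:v0+70,u0-70:u0+70];m=(g<85).astype(np.uint8);m=cv2.morphologyEx(m,cv2.MORPH_OPEN,np.ones((15,15)))
ct=max(cv2.findContours(m,0,2)[0],key=cv2.contourArea);e=cv2.fitEllipse(ct);print(e)
u,v=e[0][0]+u0-70,e[0][1]+v0-70
P=plane(c,u,v,.117);print("bell",P,np.linalg.norm(plane(c,u-e[1][0]/2,v,.117)-plane(c,u+e[1][0]/2,v,.117)))
T=np.array([plane(c,*f(*p),.13)for p in[(97,406),(196,408),(104,504),(188,504)]]);print("tips",T.mean(0),np.linalg.norm(T[0]-T[1]))
s=env.read_camera("scene");g=s["color"].max(2)
o=env.get_obs();M=R.from_euler("xyz",o["tool_rot"],degrees=True).as_matrix();print(o["tool_pos"],o["grip_width"],"to",M.T@(np.r_[P[:2],.145]-o["tool_pos"]))
```

```text
320 130
((70.35985565185547, 74.54071807861328), (81.15332794189453, 92.2953109741211), 87.88654327392578)
bell [0.5550491  0.13380547 0.117     ] 0.051280991981761705
tips [0.55500574 0.13430772 0.13      ] 0.0657585233355429
[0.57378509 0.05782292 0.20474316] 0.05209480394691039 to [0.0782446  0.00016689 0.05976105]
```

{"name": "move_tool", "arguments": {
  "ticks": [
    [[3, 0, 0], 0, 0],
    [[6, 0, 0], 0, 0],
    [[7.9, 0, 0], 0, 0],
    [[7.9, 0, 0], 0, 0],
    [[7.9, 0, 0], 0, 0],
    [[7.9, 0, 0], 0, 0],
    [[7.9, 0, 0], 0, 0],
    [[7.9, 0, 0], 0, 0]
  ]
}}

```text
time_s: 8.95
tool_pos: [0.5558, 0.1318, 0.2056]
tool_rot: [180.0, 0.0, 103.7]
force: [-0.7, 1.0, -0.3]
grip_width: 0.0026
grasp_force: 0.0
```

{"name": "move_tool", "arguments": {
  "ticks": [
    [[0, 0, 2], 0, 0],
    [[0, 0, 4], 0, 0],
    [[0, 0, 5.5], 0, 0],
    [[0, 0, 6.5], 0, 0],
    [[0, 0, 6.5], 0, 0],
    [[0, 0, 6.5], 0, 0]
  ]
}}

```text
time_s: 9.45
tool_pos: [0.5556, 0.1327, 0.1405]
tool_rot: [-180.0, 0.0, 103.7]
force: [-0.0, 0.9, 0.0]
grip_width: 0.0002
grasp_force: 0.0
```

Tips are 6 mm above the face. Pressing down steadily, with a dx of 1 mm to centre.

{"name": "move_tool", "arguments": {
  "ticks": [
    [[0.1, 0, 0.6], 0, 0],
    [[0.1, 0, 1.2], 0, 0],
    [[0.1, 0, 1.8], 0, 0],
    [[0.1, 0, 2.2], 0, 0],
    [[0.1, 0, 2.6], 0, 0],
    [[0.1, 0, 3], 0, 0],
    [[0.1, 0, 3.4], 0, 0]
  ]
}}

```text
time_s: 10.03
tool_pos: [0.5567, 0.1345, 0.1076]
tool_rot: [179.8, -0.0, 103.8]
force: [0.8, -0.1, 7.4]
grip_width: 0.0002
grasp_force: 3.5
```

{"name": "move_tool", "arguments": {
  "ticks": [
    [[0, 0, 0.3], 0, 0],
    [[0, 0, 0.6], 0, 0],
    [[0, 0, 0.8], 0, 0],
    [[0, 0, 0.8], 0, 0],
    [[0, 0, 0.8], 0, 0]
  ]
}}

```text
time_s: 10.45
tool_pos: [0.5566, 0.1345, 0.0995]
tool_rot: [179.8, -0.0, 103.8]
force: [0.9, 0.3, 5.3]
grip_width: 0.0005
grasp_force: 2.9
```

In the tool's units: 0.001 m is 0.1.

{"name": "move_tool", "arguments": {
  "ticks": [
    [[0, 0, 0.1], 0, 0],
    [[0, 0, 0.1], 0, 0],
    [[0, 0, 0.1], 0, 0],
    [[0, 0, 0.1], 0, 0]
  ]
}}

```text
time_s: 10.78
tool_pos: [0.5567, 0.1345, 0.0986]
tool_rot: [179.8, -0.0, 103.8]
force: [0.7, -0.0, 5.0]
grip_width: 0.0006
grasp_force: 3.0
```

{"name": "move_tool", "arguments": {
  "ticks": [
    [[0, 0, -0.3], 0, 0],
    [[0, 0, -0.8], 0, 0],
    [[0, 0, -1.4], 0, 0],
    [[0, 0, -2], 0, 0],
    [[0, 0, -5], 0, 0],
    [[0, 0, -9], 0, 0],
    [[-4, 0, -11], 0, 0],
    [[-8, 0, -11], 0, 0]
  ]
}}

```text
time_s: 11.45
tool_pos: [0.5757, 0.061, 0.2121]
tool_rot: [179.6, -0.1, 104.3]
force: [1.1, 0.2, 0.7]
grip_width: 0.0002
grasp_force: 0.0
```

{"name": "move_tool", "arguments": {
  "ticks": [
    [[-2, 0, 0], 0, 0],
    [[-2, 0, 0], 0, 0],
    [[-2, 0, 0], 0, 0],
    [[-2, 0, 0], 0, 0]
  ]
}}

```text
time_s: 11.78
tool_pos: [0.5779, 0.0393, 0.2068]
tool_rot: [-179.9, -0.1, 103.8]
force: [-0.5, 0.7, -0.9]
grip_width: 0.0005
grasp_force: 0.0
```

Run:
```python
from h import *
c=env.read_camera("scene");d=env.read_camera("side");w=env.read_camera("wrist");np.save("w4.npy",w)
A=cv2.resize(c["color"][180:290,200:310],(400,400),interpolation=cv2.INTER_CUBIC);B=cv2.resize(d["color"][150:260,275:385],(400,400),interpolation=cv2.INTER_CUBIC)
W=w["color"][:300,150:550]
cv2.imwrite("pics/end.png",cv2.resize(np.vstack([np.hstack([A,B]),np.hstack([cv2.resize(W,(400,300)),cv2.resize(w["color"][30:180,220:420],(400,300))])]),(686,600)))
```

```text
(no output)
```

View pics/end.png

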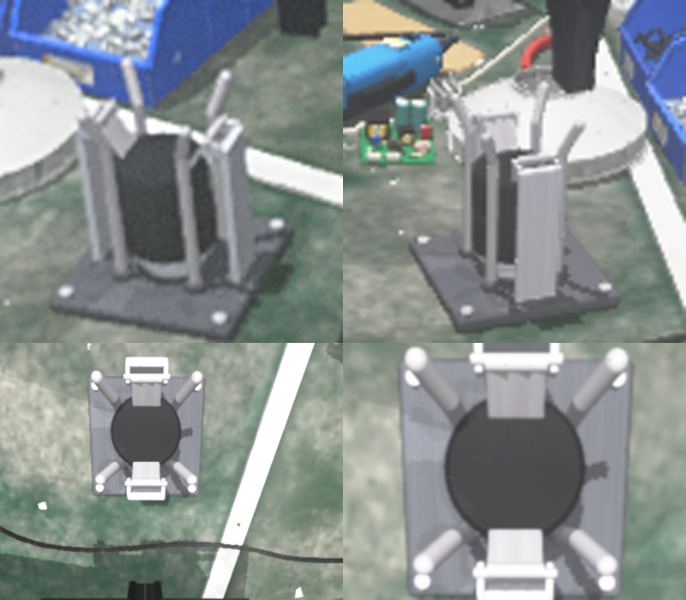

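Both catches lie over the bell's face in the wrist view. The bell sits level and low, the follower is down, and the arm is clear.

```bash
python3 -c "
from cell import env
print(env.sign_off())"
```

```text
the job is handed in; nothing more can be done
None
```

I handed in the job at about 12 s of robot time: the loose bell is pressed in on top of the loaded one, and the final pictures show it level under both catches with the arm clear. The hand-in returned no verdict.

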